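Flip the hex key and pull the last lid screw tight

ROBOT

A 6-joint arm with a two-finger parallel gripper is mounted at the origin on the work surface. World frame = base frame: x ahead of the robot, y to its left, z up, the work surface at z = 0. Lengths are in m, angles in degrees, forces in N, time in s.
With the tool pointing down it reaches from about 0.4 to 0.825 m from the base axis. Payload 7 kg.
Tool frame: the origin (TCP) lies between the finger pads; the fingertips stand 25 mm ahead of it and the grasp point (between the pads) lies 6 mm ahead of it; z points along the fingers, y is the line along which they close (so a half turn about z gives the same grasp; the last joint's range is limited). The gripper opens to 88 mm and grips with 3 to 60 N. Pads are 19 mm wide; open, the fingers measure 130 mm over their backs; the gripper's body (78 mm by 193 mm) begins 47 mm behind the grasp point.
Start: joints at [-55.571, 20.546, 0.682, 0, -70.136, -16.507], TCP at [0.208, -0.642, 0.252] pointing down, gripper open.
Joint ranges: [-176.03, 176.03], [-82.01, 121.73], [-58.28, 71.71], [-173.87, 95.51], [-174.79, -0.11], [-173.66, 173.66]. Speed limits (degrees/s): [136.94, 136.94, 172.46, 180, 180, 180].

INTERFACE

Orientations are given as [roll, pitch, yaw] about the fixed x, y, z axes, in that order (R = Rz(yaw) Ry(pitch) Rx(roll)).
In Python, from plant import ctrl gives the robot as it stands.
- The arm moves only by the tool drive_effector, called after "Request:" by a JSON object that holds its "method" and its "body". Schema: {"type":"object","properties":{"increments":{"type":"array","items":{"type":"number"},"minItems":5,"maxItems":40},"only":{"type":"string"},"quiet":{"type":"boolean"},"lines":{"type":"string"}},"required":["increments"],"additionalProperties":false}. increments is one flat list of numbers that holds 1 to 8 rows one after another, with no inner brackets; each row has 5 numbers: dx, dy, dz in units of 20 mm, then a turn about the tool's z in degrees, then the finger opening in m; each row is the pose to reach, as a shift and turn from the pose commanded when the call began, along the tool's axes at that moment; what a row does not reach only later rows make up. A row lasts 1/8 s, in which the tool goes at most 0.0625 m and 10.7 degrees, less where a joint would pass 70% of its speed; a pose out of reach is approached as far as the arm can. The fingers move at their own pace and stop on an object; the grip force is fixed at half the most. Time passes only in rows, so rows that do not move let the fingers close. The tool returns the time, the measured TCP pose, the force, the opening and the grip force at its end. only (a regular expression) keeps the lines of the reply that match it, lines (a string "A,B") keeps lines A to B, and quiet returns only ok. Input that does not fit is refused with a message, and nothing moves.
- ctrl.get_obs(): the state, without advancing time (a new reading comes with each control period).
- ctrl.snapshot(name): name is "side" or "top"; returns a dict with "frame" (400x640x3 uint8, red, green, blue), "z_map" (400x640 float32, m along the optical axis (not along the pixel's ray), 0 where there is no reading), "fovy" (degrees; the focal length in pixels is half the picture's height over the tangent of half this angle, whatever the lens; pixels are square), "cx", "cy" (the principal point, pixels), "R" (3x3) and "t" (3): a world point X has camera coordinates R X + t. Camera axes: x right, y down, z forward; pixel columns grow to the right and rows downward; lengths in m; the calibration is good to about 2 mm. A picture is of the moment at which its call begins.
- ctrl.close_job(): hands the job in; it is judged then, once.
The state is a dict: "clock": time; "joint_pos": joint angles; "qvel": joint speeds; "tau": joint torques, N m; "tool_pos": TCP position; "orientation": TCP orientation; "force": force on the tool from outside, world axes, zero at the start; "moment": the same for the moment, N m; "opening": finger opening in m; "gripper_force": force on a finger pad.
Only numpy, scipy, OpenCV 4.12 (cv2) and the standard library are available. Lean on these libraries where they do the work, as an engineer would, in place of code of your own. Each camera call takes 0.05 s, during which the arm holds its last target. There are 200 camera calls.

TASK

The last lid screw of the grey instrument box has only been spun down by hand, with the long arm of the hex key, which still stands in it. Turn the key round: seat its short arm fully in that same screw and use the long arm as the lever to turn the screw clockwise until it comes up hard against its stop. Then lay the key inside the blue tool tray, and leave everything else on the bench where it is.

Things in the scene. Friction and masses are not known exactly. Their poses are not given: they have to be found in the camera images.
- key: Plain steel L-shaped hex key, 14 mm across flats, about 0.32 kg. Origin at the bend, where the centre lines of its arms meet (rounded over the first 15 mm of each arm). Long arm along its -z, 165 mm from origin to tip; short arm along its +x, 62 mm from origin to tip; two flats of each arm face its +y and -y, the two sides of the L. It starts standing upright in the loose screw.
- key_short_tip (a point): Centre of the end face of the key's short arm; axes as the key's. Both ends taper over their last 3 mm. At the start the short arm sticks out level at the top, 258 mm above the bench. Seated by its short arm and let go, the key stays in the screw, its long arm drooping 3 to 5 degrees; pulled up by a grip far from the bend it can bind in the socket.
- key_long_tip (a point): Centre of the end face of the key's long arm; axes as the key's. At the start it stands on the floor of the loose screw's socket, 25 mm deep, leaning 2 or 3 degrees in the clearance.
- screw_mouth (a point): The loose lid screw, at one of the lid's four corners: centre of its head's top face, 118 mm above the bench; z up. Head 26 mm across, 28 high. Hexagon socket 14.6 mm across flats, flat floor 25 mm below this point. The hexagon has corners along x and every 60 degrees from it: a seated short arm fits with the long arm pointing in any of these six directions.
- screw (a joint): Angle turned by the loose screw (rad), 0 at the start, growing clockwise seen from above; hard stop (fully tight) at 1.2. Stiff all the way: it takes 1.4 N m, about 10 N at 140 mm from the screw, and stays where it is left. The socket's play lets the key turn up to about 0.15 rad before the screw follows. The frame of screw_mouth turns with the screw.
- box: Grey cast instrument box, fixed, 150 mm (its x) by 220 (its y), lid top 90 mm above the bench. Origin: centre of its underside, z up. Lid screws at x = +-50, y = +-85 mm; the other three are alike, already tight. A round signal lamp, 50 mm across at its foot, 40 above, stands on the lid at x = +28, y = 0, its top 166 mm above the bench. Lugs and gland stubs reach y = +-135 mm, below the lid.
- tray: Blue open plastic tool tray, fixed, 250 mm (its x) by 150 mm (its y), 40 mm high, walls and floor 4 mm. Origin: centre of its underside, z up.
- can: Upright spray can, 58 mm across, 190 mm tall, loose. Origin: centre of its underside.
- bottle: Upright white bottle, 56 mm across, 165 mm tall, loose. Origin: centre of its underside.
- meter: Hand multimeter lying flat, 185 mm (x) by 88 (y) by 45, loose. Origin: centre of its underside.
- spool: Spool of solder wire standing on its flange, 64 mm across, 48 high, loose. Origin: centre of its underside.
- phone: Mobile phone lying flat, 150 mm (x) by 76 by 10. Origin: centre of its underside.
- notes: Pad of sticky notes, 76 x 76 x 18 mm. Origin: centre of its underside.
- driver: Screwdriver lying on the bench, 190 mm long (its x), handle 26 mm thick, loose. Origin: middle of its length, at bench height.

How it is judged:
By the outcome, as a careful person would: the job done as asked, in the order asked, and still so for the second after the job is handed in, with the robot touching nothing.
It also fails if it takes over 54 s, if anything falls off the work surface, if the arm or the gripper's body presses on something with over 40 N, if the wrist force passes 120 N, or if a joint passes its speed limit or range.

## Working session

There is one attempt and no reset: what is moved stays moved. The work goes in short steps, Python scripts to look and compute and a tool call to move; the robot and the scene stay as the last step left them, time stands still between calls to the robot, and variables do not carry over. Pictures are saved under pics/ and viewed, at most 10 in all, crops included, and the job is handed in when it is done.

```bash
ls; mkdir -p pics; python3 - <<'E'
from plant import ctrl
import cv2,numpy as np
o=ctrl.get_obs();print({k:np.round(v,3) for k,v in o.items()})
for n in("side","top"):
    s=ctrl.snapshot(n);np.savez(f'{n}0.npz',**s)
    cv2.imwrite(f'pics/{n}0.png',s["frame"][:,:,::-1]);print(n,s["fovy"],s["cx"],s["cy"],s["R"],s["t"],-np.array(s["R"]).T@s["t"])
E
```

```text
pics
plant.py
{'clock': np.float64(0.0), 'joint_pos': array([-5.5571e+01,  2.0591e+01,  6.3200e-01, -2.3000e-02, -7.0135e+01,
       -1.6507e+01]), 'qvel': array([ 0.104,  0.01 ,  0.022,  0.085,  0.047, -0.044]), 'tau': array([-1.0000e-03, -5.8273e+01,  2.9306e+01,  6.9970e+00,  7.0000e-03,
       -0.0000e+00]), 'tool_pos': array([ 0.208, -0.642,  0.251]), 'orientation': array([ 1.79904e+02, -6.00000e-03, -1.62085e+02]), 'force': array([0.469, 0.37 , 1.199]), 'moment': array([ 0.019,  0.014, -0.004]), 'gripper_force': np.float64(0.0), 'opening': np.float64(0.088)}
side 48.23540526154865 318.0537074503518 197.29070827589283 [[-0.86827974 -0.49577773  0.01716781]
 [-0.31947136  0.53236017 -0.78392008]
 [ 0.37951066 -0.68614655 -0.62062434]] [0.4947129  0.33399046 1.08719669] [0.12364684 0.81344068 0.92806942]
top 53.23505043209254 319.75430234539164 198.82218765964575 [[ 0.02682437 -0.99961482  0.00711764]
 [-0.99054734 -0.02753788 -0.13437869]
 [ 0.13452294 -0.00344574 -0.99090449]] [-0.02252371  0.60304749  1.06896224] [ 0.45415134 -0.00222502  1.14043653]
```
View pics/side0.png

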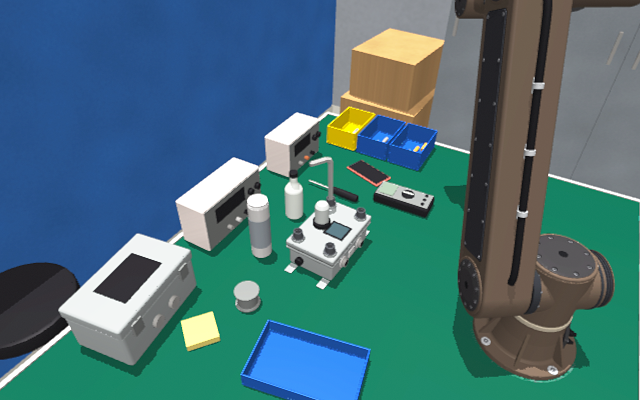

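View pics/top0.png

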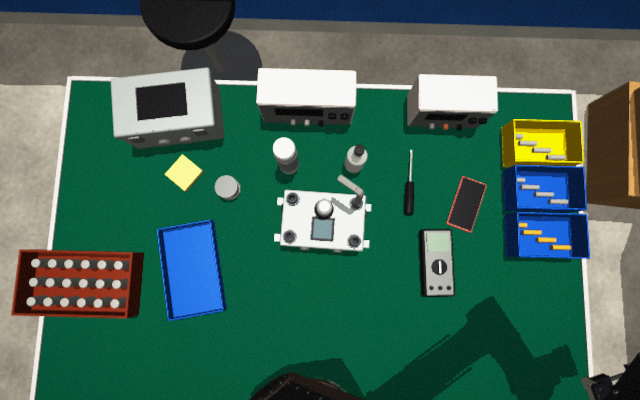

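The side view shows the key upright at about (330,160–210) with the bottle at (293,198) and the tray at (306,363). In the top view the box is at (323,220), the key over the screw at (357,202), and the tray at (191,268). I'll measure now.

```bash
cat > h.py <<'E'
import numpy as np,cv2
def load(n):
    from plant import ctrl
    return ctrl.snapshot(n)
def f(s): return 200/np.tan(np.radians(float(s["fovy"])/2))
def ray(s,u,v):
    R=np.array(s["R"]);d=R.T@np.array([(u-s["cx"])/f(s),(v-s["cy"])/f(s),1.]);return -R.T@np.array(s["t"]),d
def plane(s,u,v,z):
    c,d=ray(s,u,v);return c+d*(z-c[2])/d[2]
def cloud(s):
    v,u=np.mgrid[0:400,0:640];z=np.array(s["z_map"]);R=np.array(s["R"])
    P=np.stack([(u-s["cx"])/f(s)*z,(v-s["cy"])/f(s)*z,z],-1)
    P=(P-np.array(s["t"]))@R;P[z==0]=np.nan;return P
def proj(s,X):
    c=np.array(s["R"])@X+np.array(s["t"]);return c[:2]/c[2]*f(s)+[s["cx"],s["cy"]]
def crop(s,u0,v0,w,h,k,name):
    cv2.imwrite(name,cv2.resize(s["frame"][v0:v0+h,u0:u0+w,::-1],None,fx=k,fy=k,interpolation=cv2.INTER_CUBIC))
E
python3 - <<'E'
from h import *
T=dict(np.load('top0.npz'));S=dict(np.load('side0.npz'))
a=cv2.resize(T["frame"][130:260,260:390],None,fx=3,fy=3,interpolation=cv2.INTER_CUBIC)
b=cv2.resize(S["frame"][150:295,265:395],None,fx=3,fy=3,interpolation=cv2.INTER_CUBIC)
im=np.zeros((435,790,3),np.uint8);im[:390,:390]=a;im[:,395:785]=b
cv2.imwrite('pics/crops.png',im[:,:,::-1])
P=cloud(T);Q=cloud(S)
def st(n,C,m):
    X=C[m];print(n,len(X),np.round(np.median(X,0),4),np.round(np.nanmin(X,0),3),np.round(np.nanmax(X,0),3))
# tray / box-lid rectangles from masks
hsv=cv2.cvtColor(T["frame"],cv2.COLOR_RGB2HSV)
blue=cv2.inRange(hsv,(100,120,80),(125,255,255));blue[:, :150]=0;blue[:,235:]=0;blue[:200]=0
c=max(cv2.findContours(blue,0,2)[0],key=cv2.contourArea)
w=np.array([plane(T,*p[0],.04)[:2] for p in c],np.float32);print('tray',cv2.minAreaRect(w))
m=(abs(P[...,2]-.09)<.008);m[:, :270]=0;m[:,375:]=0;m[:180]=0;m[260:]=0
r=cv2.minAreaRect(P[m][:,:2].astype(np.float32));print('lid',r)
for n,C in(('top',P),('side',Q)):
    k=(C[...,2]>.235)&(C[...,2]<.28)&(C[...,0]>.35)&(C[...,0]<.75)&(abs(C[...,1])<.2)
    st('short '+n,C,k);X=C[k];
    if len(X):
        v=np.linalg.svd(X[:,:2]-X[:,:2].mean(0))[2][0];print(np.degrees(np.arctan2(v[1],v[0])));print(np.round(X[np.argsort(X[:,:2]@v)][[0,1,-2,-1]],3))
    for z in(.14,.17,.2,.22,.24):
        k=(abs(C[...,2]-z)<.01)&(C[...,0]>.35)&(C[...,0]<.75)&(abs(C[...,1]+.085)<.06);st(f'long {n} {z}',C,k) if k.any() else 0
E
```

```text
tray ((0.4015798270702362, 0.3421371579170227), (0.2506989538669586, 0.15169203281402588), 11.681363105773926)
lid ((0.5427587032318115, -0.014735773205757141), (0.2200828641653061, 0.14993782341480255), 87.46044158935547)
short top 211 [ 0.6064 -0.0741  0.2604] [ 0.585 -0.103  0.239] [ 0.629 -0.043  0.266]
-124.03949146704286
[[ 0.626 -0.045  0.261]
 [ 0.629 -0.047  0.258]
 [ 0.59  -0.103  0.244]
 [ 0.587 -0.103  0.243]]
long top 0.14 21 [ 0.7057 -0.0971  0.138 ] [ 0.555 -0.106  0.13 ] [ 0.712 -0.027  0.146]
long top 0.17 107 [ 0.7131 -0.0984  0.1634] [ 0.562 -0.114  0.16 ] [ 0.729 -0.026  0.175]
long top 0.2 10 [ 0.5857 -0.0942  0.2041] [ 0.583 -0.103  0.193] [ 0.593 -0.091  0.207]
long top 0.22 8 [ 0.5851 -0.0959  0.2191] [ 0.583 -0.104  0.213] [ 0.587 -0.091  0.227]
long top 0.24 19 [ 0.5869 -0.0965  0.2442] [ 0.584 -0.103  0.23 ] [ 0.596 -0.087  0.249]
short side 155 [ 0.6008 -0.0722  0.2577] [ 0.581 -0.103  0.235] [ 0.628 -0.039  0.266]
54.932077055161116
[[ 0.585 -0.101  0.246]
 [ 0.589 -0.103  0.25 ]
 [ 0.624 -0.042  0.253]
 [ 0.619 -0.039  0.257]]
long side 0.14 65 [ 0.7037 -0.0931  0.1399] [ 0.578 -0.103  0.13 ] [ 0.723 -0.085  0.149]
long side 0.17 71 [ 0.7027 -0.0951  0.1647] [ 0.566 -0.111  0.16 ] [ 0.724 -0.025  0.18 ]
long side 0.2 30 [ 0.5852 -0.0917  0.2028] [ 0.58  -0.101  0.191] [ 0.594 -0.088  0.21 ]
long side 0.22 30 [ 0.5861 -0.0913  0.2205] [ 0.58  -0.097  0.211] [ 0.594 -0.086  0.23 ]
long side 0.24 36 [ 0.5854 -0.0906  0.2386] [ 0.581 -0.101  0.23 ] [ 0.626 -0.047  0.249]
```

View pics/crops.png

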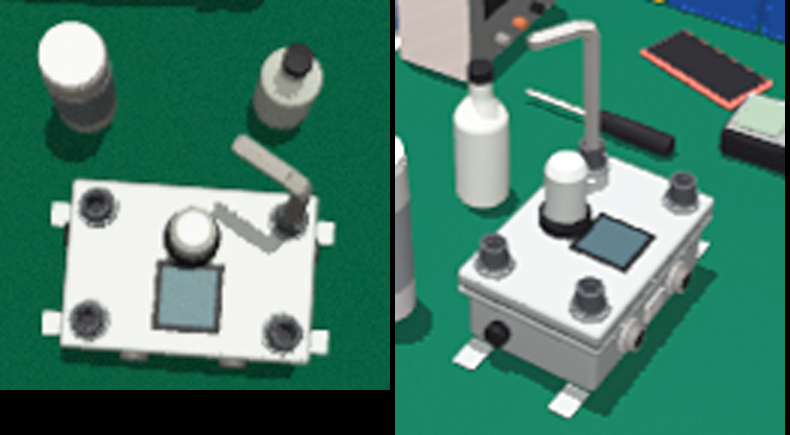

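The crops show the key in the (+x,−y) screw, its short arm bearing about 55°. The lid is clear at box y≈−48 mm, between the lamp and the screws, and gland stubs sit low on the −x wall.

Since the tool only points down, the plan is:
1. Pinch the key across its flats just below the bend and lift it out.
2. Stand its long tip on the lid and pivot the key in the grip over the −x edge until the long arm lies flat and the short arm points down.
3. Insert the short arm, then regrip far out and lever.

```bash
cat >> h.py <<'E'
def go(x,y,z,yaw):
    "shift in tool axes and turn from the present pose to TCP x,y,z, tool yaw"
    from plant import ctrl
    o=ctrl.get_obs();p=np.array(o["tool_pos"]);a=np.radians(o["orientation"][2])
    d=np.array([x,y,z])-p;tx=np.array([np.cos(a),np.sin(a)]);ty=np.array([np.sin(a),-np.cos(a)])
    t=(o["orientation"][2]-yaw+180)%360-180
    print('shift',np.round([d[:2]@tx,d[:2]@ty,-d[2]],4),'turn',round(t,1),'dist',np.linalg.norm(d).round(3))
def st():
    from plant import ctrl
    o=ctrl.get_obs();print({k:np.round(o[k],3).tolist() for k in("clock","tool_pos","orientation","force","opening","joint_pos")})
E
python3 -c "
from h import *
go(.5913,-.098,.30,-125)"
```

```text
shift [-0.5325  0.3994 -0.0493] turn -37.1 dist 0.667
```

The rows are not in the units I measure in: shifts go in units of 20 mm. I convert before sending: -0.53 m is -26.5, 0.4 m is 20.

Request:
{"method": "drive_effector", "body": {"increments": [-2.5,1.5,-2.5,-10,0.088,-26.5,20,-2.5,-37,0.088,-26.5,20,-2.5,-37,0.088,-26.5,20,-2.5,-37,0.088,-26.5,20,-2.5,-37,0.088,-26.5,20,-2.5,-37,0.088,-26.5,20,-2.5,-37,0.088,-26.5,20,-2.5,-37,0.088]}}

```text
clock: 1.1
tool_pos: [0.4878, -0.2443, 0.2989]
orientation: [180.0, 0.0, -125.1]
force: [1.2, -1.5, 0.3]
opening: 0.0875
gripper_force: 0.0
```

```bash
python3 -c "
from h import *
go(.5913,-.098,.30,-125);st()"
```

```text
shift [-0.1792 -0.0007 -0.0011] turn -0.1 dist 0.179
{'clock': 1.1, 'tool_pos': [0.488, -0.244, 0.299], 'orientation': [179.998, 0.004, -125.07], 'force': [1.223, -1.516, 0.317], 'opening': 0.087, 'joint_pos': [-6.024, 6.699, -11.446, -0.004, -71.854, -29.045]}
```

Request:
{"method": "drive_effector", "body": {"increments": [-8.95,0,0,0,0.088,-8.95,0,0,0,0.088,-8.95,0,0,0,0.088,-8.95,0,0,0,0.088,-8.95,0,1.5,0,0.088,-8.95,0,3.3,0,0.088,-8.95,0,3.3,0,0.088]}}

```text
clock: 1.98
tool_pos: [0.5878, -0.1003, 0.2302]
orientation: [179.7, -0.2, -125.1]
force: [0.6, 0.4, -0.6]
opening: 0.0876
gripper_force: 0.0
```

```bash
python3 - <<'E'
from h import *
st()
S=load("side");T=load("top")
a=cv2.resize(T["frame"][130:260,260:390],None,fx=3,fy=3,interpolation=cv2.INTER_CUBIC)
b=cv2.resize(S["frame"][100:245,265:395],None,fx=3,fy=3,interpolation=cv2.INTER_CUBIC)
im=np.zeros((435,790,3),np.uint8);im[:390,:390]=a;im[:,395:785]=b
cv2.imwrite('pics/g1.png',im[:,:,::-1])
E
```

```text
{'clock': 1.975, 'tool_pos': [0.588, -0.1, 0.23], 'orientation': [179.731, -0.204, -125.125], 'force': [0.615, 0.39, -0.581], 'opening': 0.088, 'joint_pos': [9.052, 14.236, -11.125, -0.046, -64.973, -44.158]}
```

View pics/g1.png

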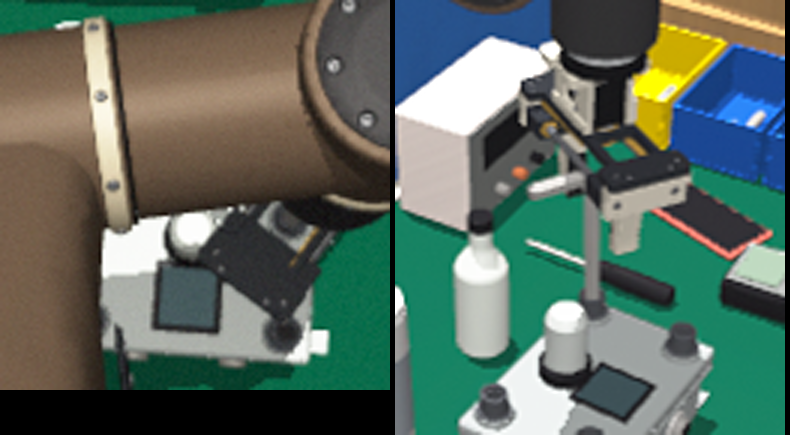

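The key stands between the open fingers with the short arm (≈(560,185) in the crop) clear below the palm. Closing now.

Request:
{"method": "drive_effector", "body": {"increments": [0,0,0,0,0.0,0,0,0,0,0.0,0,0,0,0,0.0,0,0,0,0,0.0,0,0,0,0,0.0,0,0,0,0,0.0]}}

```text
clock: 2.82
tool_pos: [0.5899, -0.0998, 0.2328]
orientation: [180.0, -0.0, -125.1]
force: [0.2, 0.1, 0.2]
opening: 0.0334
gripper_force: 0.0
```

```bash
python3 -c "
from h import *
st()"
```

```text
{'clock': 2.825, 'tool_pos': [0.59, -0.1, 0.233], 'orientation': [179.994, -0.005, -125.076], 'force': [0.245, 0.114, 0.195], 'opening': 0.033, 'joint_pos': [9.098, 14.128, -10.932, -0.001, -64.948, -44.174]}
```

Request:
{"method": "drive_effector", "body": {"increments": [0,0,0,0,0.0,0,0,0,0,0.0,0,0,0,0,0.0,0,0,0,0,0.0]}}

```text
clock: 3.32
tool_pos: [0.5899, -0.0997, 0.2328]
orientation: [180.0, -0.0, -125.1]
force: [0.0, 0.8, 0.6]
opening: 0.0138
gripper_force: 29.9
```

```bash
python3 -c "
from h import *
st()"
```

```text
{'clock': 3.325, 'tool_pos': [0.59, -0.1, 0.233], 'orientation': [179.987, -0.004, -125.077], 'force': [0.014, 0.782, 0.551], 'opening': 0.014, 'joint_pos': [9.099, 14.122, -10.936, -0.007, -64.954, -44.173]}
```

To row units: -0.055 m is -2.75, -0.045 m is -2.25.

Request:
{"method": "drive_effector", "body": {"increments": [0,0,-0.5,0,0.0,0,0,-1,0,0.0,0,0,-1.5,0,0.0,0,0,-2.25,0,0.0,0,0,-2.75,0,0.0,0,0,-2.75,0,0.0]}}

```text
clock: 4.08
tool_pos: [0.5904, -0.0998, 0.2891]
orientation: [-179.9, 0.1, -125.1]
force: [-0.1, 0.9, -1.8]
opening: 0.0137
gripper_force: 29.9
```

```bash
python3 -c "
from h import *
st();go(.5767,-.0643,.285,-2.5)"
```

```text
{'clock': 4.075, 'tool_pos': [0.59, -0.1, 0.289], 'orientation': [-179.91, 0.074, -125.078], 'force': [-0.101, 0.85, -1.796], 'opening': 0.014, 'joint_pos': [9.093, 12.102, -6.117, 0.01, -71.665, -44.174]}
shift [-0.0212  0.0316  0.0041] turn -122.6 dist 0.038
```

Request:
{"method": "drive_effector", "body": {"increments": [-1.05,1.6,0,-122.6,0.0,-1.05,1.6,0,-122.6,0.0,-1.05,1.6,0,-122.6,0.0,-1.05,1.6,0,-122.6,0.0,-1.05,1.6,0,-122.6,0.0,-1.05,1.6,0,-122.6,0.0,-1.05,1.6,0,-122.6,0.0,-1.05,1.6,0,-122.6,0.0]}}

```text
clock: 5.08
tool_pos: [0.5755, -0.0642, 0.2873]
orientation: [180.0, 0.0, -38.8]
force: [0.1, 0.3, -2.0]
opening: 0.0138
gripper_force: 29.9
```

```bash
python3 -c "
from h import *
go(.5767,-.0643,.285,-2.5)"
```

```text
shift [ 0.001  -0.0006  0.0023] turn -36.3 dist 0.003
```

Request:
{"method": "drive_effector", "body": {"increments": [0,0,0,-36.3,0.0,0,0,0,-36.3,0.0,0,0,0,-36.3,0.0,0,0,0,-36.3,0.0,0,0,0,-36.3,0.0]}}

```text
clock: 5.7
tool_pos: [0.5756, -0.0642, 0.2874]
orientation: [-180.0, 0.0, -2.9]
force: [0.7, 0.1, -2.9]
opening: 0.0137
gripper_force: 29.9
```

```bash
python3 - <<'E'
from h import *
st()
S=load("side");T=load("top")
np.savez('s1.npz',**S)
a=cv2.resize(T["frame"][130:260,260:390],None,fx=3,fy=3,interpolation=cv2.INTER_CUBIC)
b=cv2.resize(S["frame"][100:245,265:395],None,fx=3,fy=3,interpolation=cv2.INTER_CUBIC)
im=np.zeros((435,790,3),np.uint8);im[:390,:390]=a;im[:,395:785]=b
cv2.imwrite('pics/g2.png',im[:,:,::-1])
Q=cloud(S)
for z in(.16,.17,.18,.19,.2,.21):
    k=(abs(Q[...,2]-z)<.006)&(abs(Q[...,0]-.58)<.06)&(abs(Q[...,1]+.062)<.025);X=Q[k]
    print(z,len(X),np.round(np.median(X,0),4) if len(X) else'')
E
```

```text
{'clock': 5.7, 'tool_pos': [0.576, -0.064, 0.287], 'orientation': [-179.999, 0.045, -2.873], 'force': [0.689, 0.109, -2.859], 'opening': 0.014, 'joint_pos': [12.97, 10.36, -8.536, -0.014, -71.148, 74.161]}
0.16 15 [ 0.5721 -0.0603  0.1593]
0.17 17 [ 0.5714 -0.0593  0.1701]
0.18 16 [ 0.5705 -0.06    0.1789]
0.19 16 [ 0.5682 -0.0587  0.1892]
0.2 20 [ 0.5694 -0.0587  0.2001]
0.21 22 [ 0.5687 -0.0602  0.2117]
```

View pics/g2.png

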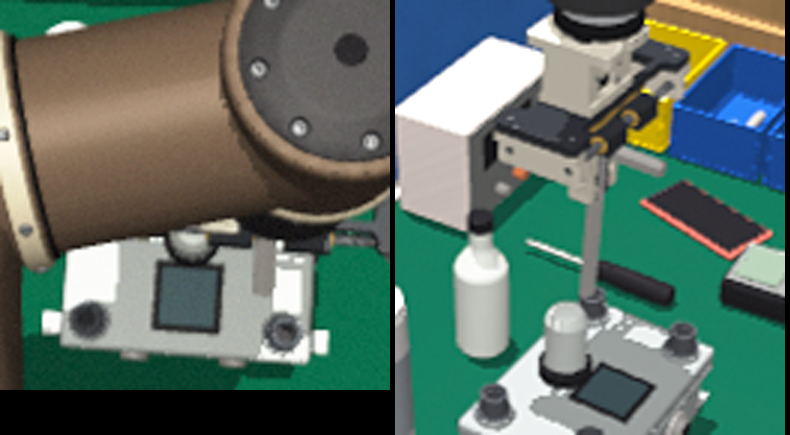

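The key hangs from the fingers, short arm pointing to −x at (640,160), long tip over the clear strip of lid, leaning about 4° the right way. Lowering to touch.

To row units: 0.05 m is 2.5, 0.059 m is 2.95.

Request:
{"method": "drive_effector", "body": {"increments": [0,0,1.25,0.4,0.0,0,0,2.5,0.4,0.0,0,0,2.5,0.4,0.0,0,0,2.65,0.4,0.0,0,0,2.75,0.4,0.0,0,0,2.85,0.4,0.0,0,0,2.95,0.4,0.0]}}

```text
clock: 6.68
tool_pos: [0.5762, -0.0643, 0.2296]
orientation: [180.0, -0.1, -3.2]
force: [-1.6, 0.8, 7.4]
opening: 0.0138
gripper_force: 29.9
```

Request:
{"method": "drive_effector", "body": {"increments": [-0.6,0,0.05,-0.7,0.0,-1.25,0,0.2,-0.7,0.0,-1.8,0,0.4,-0.7,0.0,-2.35,0,0.6,-0.7,0.0,-2.9,0,0.9,-0.7,0.0,-3.4,0,1.2,-0.7,0.0,-3.4,0,1.2,-0.7,0.0]}}

```text
clock: 7.55
tool_pos: [0.5077, -0.0609, 0.2081]
orientation: [180.0, -0.2, -2.5]
force: [-7.4, -1.0, 18.4]
opening: 0.0139
gripper_force: 30.0
```

```bash
python3 - <<'E'
from h import *
S=load("side");Q=cloud(S)
k=(Q[...,2]>.1)&(Q[...,2]<.17)&(abs(Q[...,1]+.062)<.016)&(Q[...,0]>.45)&(Q[...,0]<.6);X=Q[k]
for x in np.arange(.5,.6,.01):
    m=abs(X[:,0]-x)<.005;print(round(x,3),m.sum(),np.round(np.median(X[m],0),3) if m.any() else '')
E
```

```text
0.5 0 
0.51 0 
0.52 16 [ 0.52  -0.057  0.162]
0.53 32 [ 0.53  -0.057  0.153]
0.54 29 [ 0.541 -0.058  0.13 ]
0.55 24 [ 0.55  -0.058  0.118]
0.56 13 [ 0.558 -0.059  0.107]
0.57 0 
0.58 0 
0.59 0
```

To row units: -0.056 m is -2.8, -0.048 m is -2.4.

Request:
{"method": "drive_effector", "body": {"increments": [-0.55,0,0.4,0,0.0,-1.1,0,0.85,0,0.0,-1.5,0,1.3,0,0.0,-1.85,0,1.75,0,0.0,-2.15,0,2.25,0,0.0,-2.4,0,2.75,0,0.0,-2.65,0,3.3,0,0.0,-2.8,0,3.8,0,0.0]}}

```text
clock: 8.6
tool_pos: [0.4518, -0.0578, 0.128]
orientation: [180.0, 0.0, -2.5]
force: [-0.9, -1.2, -0.2]
opening: 0.0139
gripper_force: 30.0
```

```bash
python3 - <<'E'
from h import *
S=load("side");Q=cloud(S);crop(S,265,130,130,145,4,'pics/g3.png')
k=(Q[...,2]>.097)&(Q[...,2]<.17)&(abs(Q[...,1]+.06)<.016)&(Q[...,0]>.45)&(Q[...,0]<.62);X=Q[k]
for x in np.arange(.46,.6,.01):
    m=abs(X[:,0]-x)<.005;print(round(x,3),m.sum(),np.round(np.median(X[m],0),3) if m.any() else '')
E
```

```text
0.46 0 
0.47 0 
0.48 0 
0.49 0 
0.5 0 
0.51 0 
0.52 0 
0.53 2 [ 0.532 -0.056  0.101]
0.54 14 [ 0.54  -0.058  0.104]
0.55 15 [ 0.55  -0.059  0.102]
0.56 12 [ 0.561 -0.06   0.1  ]
0.57 3 [ 0.567 -0.063  0.099]
0.58 0 
0.59 0
```

View pics/g3.png

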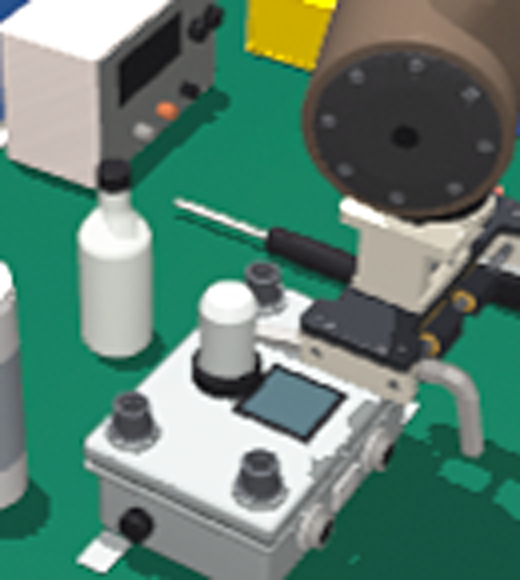

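Short arm now points down outside the −x wall (≈(470,420) in the crop), long arm nearly flat. Pressing the last bit flat.

Request:
{"method": "drive_effector", "body": {"increments": [-0.15,0,0.5,0,0.0,-0.25,0,0.9,0,0.0,-0.25,0,1.1,0,0.0,-0.25,0,1.2,0,0.0,-0.25,0,1.25,0,0.0]}}

```text
clock: 9.28
tool_pos: [0.4467, -0.0578, 0.1043]
orientation: [180.0, 0.0, -2.5]
force: [-5.5, 1.4, 12.2]
opening: 0.0139
gripper_force: 30.0
```

```bash
python3 - <<'E'
from h import *
S=load("side");np.savez('s3.npz',**S);Q=cloud(S)
k=(Q[...,2]>.02)&(Q[...,2]<.17)&(abs(Q[...,1]+.055)<.02)&(Q[...,0]>.36)&(Q[...,0]<.444);X=Q[k]
for z in np.arange(.03,.12,.01):
    m=abs(X[:,2]-z)<.005;print(round(z,3),m.sum(),np.round(np.median(X[m],0),4) if m.any() else '')
E
```

```text
0.03 3 [ 0.4056 -0.051   0.0337]
0.04 14 [ 0.4058 -0.0513  0.0391]
0.05 15 [ 0.4043 -0.0511  0.0501]
0.06 14 [ 0.4039 -0.0514  0.0597]
0.07 16 [ 0.4025 -0.0527  0.0702]
0.08 14 [ 0.4022 -0.0508  0.0814]
0.09 33 [ 0.4088 -0.0524  0.0911]
0.1 50 [ 0.4232 -0.0544  0.0981]
0.11 2 [ 0.4215 -0.0523  0.1068]
```

```bash
python3 - <<'E'
from h import *
S=dict(np.load('s3.npz'));Q=cloud(S)
k=(Q[...,2]>.094)&(Q[...,2]<.12)&(abs(Q[...,1]+.058)<.02)&(Q[...,0]>.39)&(Q[...,0]<.62);X=Q[k]
for x in np.arange(.4,.6,.008):
    m=abs(X[:,0]-x)<.004;print(round(x,3),m.sum(),np.round(np.median(X[m],0),4) if m.any() else '',np.round(X[m][:,2].max(),4) if m.any() else '')
# image-based: short arm edges
im=S["frame"];
for z in (.04,.06,.08):
    u,v=proj(S,np.array([.405,-.057,z]));print(u,v)
E
```

```text
0.4 1 [ 0.4036 -0.0576  0.0982] 0.0982
0.408 10 [ 0.4077 -0.0536  0.0958] 0.0994
0.416 15 [ 0.4168 -0.0527  0.0985] 0.1085
0.424 13 [ 0.4236 -0.054   0.0992] 0.1052
0.432 16 [ 0.4333 -0.0558  0.0984] 0.1034
0.44 1 [ 0.4362 -0.0631  0.1008] 0.1008
0.448 0  
0.456 0  
0.464 0  
0.472 0  
0.48 0  
0.488 0  
0.496 0  
0.504 0  
0.512 0  
0.52 0  
0.528 9 [ 0.5292 -0.0577  0.1041] 0.1108
0.536 16 [ 0.5357 -0.0577  0.1048] 0.1082
0.544 14 [ 0.5444 -0.0594  0.1055] 0.1099
0.552 17 [ 0.5519 -0.0581  0.1071] 0.1116
0.56 15 [ 0.5608 -0.059   0.1079] 0.1112
0.568 3 [ 0.5644 -0.0605  0.1086] 0.1126
0.576 0  
0.584 0  
0.592 0  
379.2726143375614 248.1517072755439
380.0074785249915 243.02382690007775
380.7571700801519 237.7924811914183
```

The depth profile shows the long arm about 4° past level, tip high. The box edge acted as the fulcrum, and the grip has slipped to about 40 mm from the bend. I'll lift, stand the short tip on the clear lid strip and trim the angle there.

The rows are not in the units I measure in: shifts go in units of 20 mm. I convert before sending: 0.1 m is 5, -0.073 m is -3.65.

Request:
{"method": "drive_effector", "body": {"increments": [0,0,-1.5,0,0.0,0,0,-3.5,0,0.0,0,0,-3.65,0,0.0,2.5,0,-3.65,0,0.0,5,0,-3.65,0,0.0,5,0,-3.65,0,0.0,5,0,-3.3,0,0.0]}}

```text
clock: 10.2
tool_pos: [0.5458, -0.0622, 0.1681]
orientation: [180.0, 0.2, -2.6]
force: [-0.8, -0.3, -3.0]
opening: 0.0138
gripper_force: 30.0
```

```bash
python3 - <<'E'
from h import *
st()
S=load("side");np.savez('s4.npz',**S);Q=cloud(S);crop(S,265,110,130,145,4,'pics/g4.png')
for n,k,ax in(('short',(Q[...,2]>.1)&(Q[...,2]<.145)&(abs(Q[...,1]+.06)<.02)&(Q[...,0]>.47)&(Q[...,0]<.54),2),('long',(Q[...,2]>.145)&(Q[...,2]<.2)&(abs(Q[...,1]+.06)<.02)&(Q[...,0]>.585)&(Q[...,0]<.75),0)):
    X=Q[k];v=np.linalg.svd(X-np.median(X,0))[2][0];print(n,len(X),np.round(np.median(X,0),4),X.min(0).round(3),X.max(0).round(3),np.round(v,3),'tilt', np.degrees(np.arctan2(v[0],v[2])) if n=='short' else np.degrees(np.arctan2(v[2],v[0])))
E
```

```text
{'clock': 10.2, 'tool_pos': [0.546, -0.062, 0.168], 'orientation': [179.989, 0.165, -2.579], 'force': [-0.848, -0.334, -3.008], 'opening': 0.014, 'joint_pos': [13.904, 12.945, -21.743, -0.043, -55.473, 73.542]}
short 64 [ 0.5006 -0.0559  0.124 ] [ 0.494 -0.063  0.101] [ 0.535 -0.052  0.145] [-0.048  0.005 -0.999] tilt -177.27289511880898
long 42 [ 0.6526 -0.0623  0.1674] [ 0.64  -0.072  0.158] [ 0.666 -0.059  0.172] [-0.991  0.11  -0.075] tilt -175.68421251385828
```

View pics/g4.png

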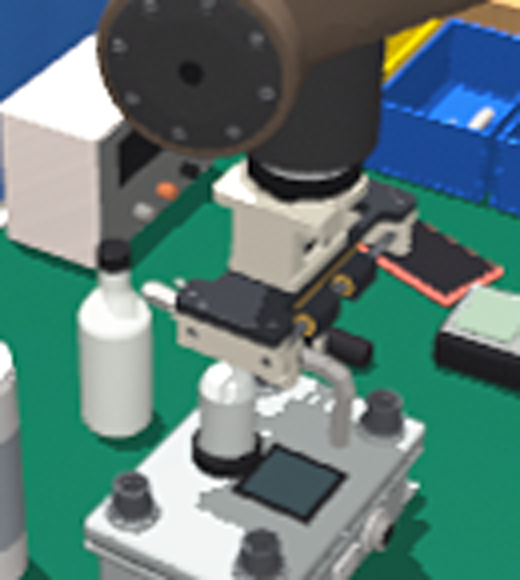

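Request:
{"method": "drive_effector", "body": {"increments": [0,0,0.25,0,0.0,0,0,0.35,0,0.0,0.05,0,0.4,0,0.0,0.125,0,0.465,0,0.0,0.2,0,0.515,0,0.0,0.2,0,0.515,0,0.0]}}

```text
clock: 11.0
tool_pos: [0.5511, -0.0623, 0.1598]
orientation: [180.0, -0.0, -2.5]
force: [-0.7, 0.7, 1.9]
opening: 0.0133
gripper_force: 30.0
```

```bash
python3 - <<'E'
from h import *
S=load("side");Q=cloud(S)
X=Q[(Q[...,2]>.135)&(Q[...,2]<.2)&(abs(Q[...,1]+.062)<.012)&(Q[...,0]>.49)&(Q[...,0]<.70)]
for x in np.arange(.5,.68,.008):
    m=abs(X[:,0]-x)<.004
    if m.sum()>4:print(round(x,3),m.sum(),np.round(np.median(X[m],0),4),X[m][:,2].max().round(4))
X=Q[(Q[...,2]>.098)&(Q[...,2]<.14)&(abs(Q[...,1]+.06)<.02)&(Q[...,0]>.48)&(Q[...,0]<.53)]
for z in np.arange(.1,.14,.008):
    m=abs(X[:,2]-z)<.004
    if m.any():print(round(z,3),m.sum(),np.round(np.median(X[m],0),4))
E
```

```text
0.5 8 [ 0.5023 -0.0586  0.14  ] 0.1447
0.508 25 [ 0.5072 -0.0563  0.1459] 0.1564
0.516 19 [ 0.5163 -0.0576  0.1528] 0.1591
0.524 14 [ 0.524  -0.0585  0.1554] 0.1582
0.532 15 [ 0.5313 -0.0585  0.1556] 0.1595
0.54 20 [ 0.5389 -0.0587  0.1563] 0.1762
0.652 10 [ 0.6526 -0.0631  0.1537] 0.1547
0.66 14 [ 0.6601 -0.0627  0.1542] 0.157
0.668 11 [ 0.6678 -0.0629  0.1541] 0.1573
0.1 12 [ 0.5    -0.058   0.1011]
0.108 8 [ 0.5037 -0.0554  0.1077]
0.116 12 [ 0.5032 -0.0539  0.1151]
0.124 13 [ 0.5057 -0.0562  0.1233]
0.132 10 [ 0.5047 -0.0547  0.1329]
0.14 8 [ 0.5039 -0.0568  0.1378]
```

The key is now level to within about 1° and held roughly 43.5 mm from the bend, the short arm standing at about (340,400) in the crop. I'll lift, turn the long arm to the −65° hexagon direction and hover the short arm over the socket.

Request:
{"method": "drive_effector", "body": {"increments": [0,0,-2,0,0.0,0,0,-2.25,0,0.0]}}

```text
clock: 11.3
tool_pos: [0.5526, -0.0621, 0.2071]
orientation: [-180.0, -0.3, -2.5]
force: [-0.3, 0.2, -3.1]
opening: 0.0133
gripper_force: 30.0
```

```bash
python3 -c "
from h import *
go(.6075,-.141,.200,-65.1)"
```

```text
shift [0.0583 0.0764 0.0071] turn 62.6 dist 0.096
```

Request:
{"method": "drive_effector", "body": {"increments": [1,1.5,0,20,0.0,2.9,3.8,0,62.6,0.0,2.9,3.8,0,62.6,0.0,2.9,3.8,0,62.6,0.0,2.9,3.8,0,62.6,0.0,2.9,3.8,0,62.6,0.0,2.9,3.8,0,62.6,0.0,2.9,3.8,0,62.6,0.0]}}

```text
clock: 12.3
tool_pos: [0.6053, -0.1407, 0.204]
orientation: [180.0, 0.0, -64.9]
force: [0.9, 0.0, -2.3]
opening: 0.0134
gripper_force: 30.0
```

```bash
python3 - <<'E'
from h import *
go(.6075,-.141,.200,-65.1)
S=load("side");np.savez('s5.npz',**S);Q=cloud(S);crop(S,300,130,100,100,6,'pics/g5.png')
X=Q[(Q[...,2]>.135)&(Q[...,2]<.19)&(abs(Q[...,1]+.098)<.03)&(abs(Q[...,0]-.589)<.025)]
for z in np.arange(.136,.19,.008):
    m=abs(X[:,2]-z)<.004
    if m.any():print(round(z,3),m.sum(),np.round(np.median(X[m],0),4))
print(X[:,2].min())
# screw heads' top faces in both views vs box model
T0=dict(np.load('top0.npz'));S0=dict(np.load('side0.npz'))
a=np.radians(-2.54);R=np.array([[np.cos(a),-np.sin(a)],[np.sin(a),np.cos(a)]])
for n,s in(('top',T0),('side',S0),('side5',S)):
    C=cloud(s)
    for p in((50,-85),(50,85),(-50,85),(-50,-85)):
        w=R@np.array(p)/1000+[.5428,-.0147]
        m=(abs(C[...,2]-.118)<.003)&(np.hypot(C[...,0]-w[0],C[...,1]-w[1])<.02);X=C[m]
        if m.sum()>5:print(n,p,np.round(w,4),m.sum(),np.round((X.min(0)+X.max(0))[:2]/2-w,4))
E
```

```text
shift [ 0.0012 -0.0018  0.004 ] turn 0.2 dist 0.005
0.136 5 [ 0.5825 -0.0988  0.1374]
0.144 10 [ 0.5825 -0.0988  0.1433]
0.152 15 [ 0.5814 -0.1001  0.1518]
0.16 11 [ 0.5831 -0.0997  0.1607]
0.168 10 [ 0.5834 -0.0981  0.1687]
0.176 12 [ 0.584  -0.0979  0.1784]
0.184 16 [ 0.585  -0.1012  0.184 ]
0.13519823173764806
top (50, -85) [ 0.589  -0.1018] 26 [-0.0017  0.0008]
top (50, 85) [0.5965 0.068 ] 33 [ 0.0004 -0.0004]
top (-50, 85) [0.4966 0.0724] 33 [-0.0003 -0.0008]
top (-50, -85) [ 0.4891 -0.0974] 31 [-0.0008  0.0001]
side (50, -85) [ 0.589  -0.1018] 24 [-0.0034  0.0036]
side (50, 85) [0.5965 0.068 ] 29 [-0.0023  0.0011]
side (-50, 85) [0.4966 0.0724] 35 [-0.0036  0.0022]
side (-50, -85) [ 0.4891 -0.0974] 30 [-0.0033  0.0024]
side5 (50, -85) [ 0.589  -0.1018] 18 [-0.0036  0.0002]
side5 (50, 85) [0.5965 0.068 ] 34 [-0.0015  0.0015]
side5 (-50, 85) [0.4966 0.0724] 28 [-0.0026  0.0025]
side5 (-50, -85) [ 0.4891 -0.0974] 25 [-0.0023  0.002 ]
```

View pics/g5.png

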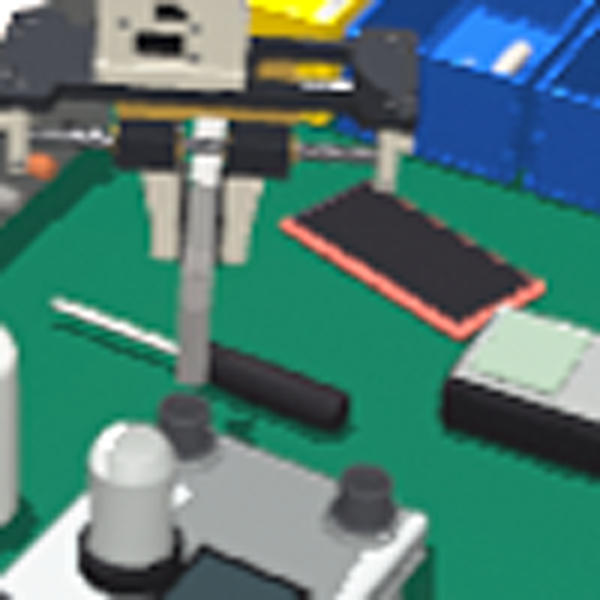

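The side view shows the short arm hanging just above the screw: arm end at crop (193,378), head top near (187,405). I'll compare the end pixels with the prediction to refine the offset.

```bash
python3 - <<'E'
from h import *
S=dict(np.load('s5.npz'));im=S["frame"]
for v in range(176,206): print(v,' '.join(f"{int(g):3d}/{int(sat):3d}" for g,sat in zip(im[v,323:342].mean(1),(im[v,323:342].max(1)-im[v,323:342].min(1)))))
sh=np.array([-.0028,.0020])
for nm,c in(('key',np.array([.5865,-.1006])),('mouth',np.array([.5889,-.1008]))):
    c=c+sh;z=.1355 if nm=='key' else .118;r=.0065 if nm=='key' else .013
    t=np.linspace(0,6.28,60);E=np.array([proj(S,np.array([c[0]+r*np.cos(q),c[1]+r*np.sin(q),z])) for q in t])
    print(nm,proj(S,np.array([*c,z])).round(1),E.min(0).round(1),E.max(0).round(1))
E
```

```text
176  88/112  86/115  87/114  86/114  87/114  85/117  94/ 98 130/ 29 150/  7 144/  7 145/  7 145/  5 124/ 44  84/117  87/113  87/112  87/113  87/111  87/113
177  87/113  87/114  86/115  88/112  87/114  85/116  97/ 92 133/ 26 154/  9 153/  7 156/  8 149/  6 121/ 48  83/118  87/113  88/112  87/112  88/111  87/112
178  88/113  86/114  87/114  88/112  87/113  85/115 105/ 75 138/ 19 153/  9 153/  7 155/  9 143/ 13 109/ 69  85/116  88/111  89/111  88/111  88/112  89/111
179  88/112  88/113  87/115  87/112  87/112  85/116 105/ 75 138/ 19 154/  9 154/  8 155/  9 144/ 12 109/ 69  84/118  88/111  87/113  87/112  89/111  89/111
180  87/113  87/113  88/111  88/110  88/111  86/115 104/ 76 135/ 18 152/  9 154/  7 155/ 10 142/ 11 107/ 69  86/117  87/111  89/111  89/111  87/112  89/110
181  87/114  88/112  88/110  88/112  87/113  86/116 103/ 72 128/ 17 146/  8 149/  5 147/  7 131/ 13  96/ 78  86/116  89/111  88/112  89/110  88/112  87/112
182  86/113  88/111  88/111  87/112  88/112  86/116 109/ 57 129/  7 134/  6 134/  4 137/  6 124/ 22  94/ 96  87/114  89/112  88/111  89/111  89/111  88/113
183  83/
[... 2973 characters left out ...]
 5 208/  4 183/  4 111/  3  69/  5  71/  5  73/  5  73/  5  72/  7  68/  4  65/  5  88/ 12 115/ 34 110/ 40  86/ 32  65/ 48  53/ 66  68/ 89
203 205/  5 205/  5 205/  4 206/  4 171/  3  92/  2  68/  5  73/  6  73/  6  72/  5  67/  4  71/  5  89/  4 146/  3 180/  3 158/  4 118/ 15  89/ 28  65/ 46
204 209/  4 208/  4 208/  4 206/  5 189/  4 138/  2  74/  5  72/  6  73/  5  71/  6  69/  7  74/  7  97/  6 133/  3 160/  4 169/  3 174/  3 163/  5 124/ 14
205 214/  4 212/  4 211/  5 203/  5 187/  3 153/  2  98/  3  72/  6  73/  6  77/  7  86/  7  96/  6 124/  3 148/  4 158/  4 166/  4 167/  3 168/  4 174/  3
key [331.6 193.4] [329.3 192. ] [333.8 194.8]
mouth [330.7 197.9] [326.2 195.1] [335.1 200.6]
```

The head matches the prediction at (330.7,197.9). The key end is 0.9 px to its right and 1.1 px high, so it needs −2 mm along both tool x and tool y.

Request:
{"method": "drive_effector", "body": {"increments": [-0.1,-0.1,0,0.2,0.0,-0.1,-0.1,0.5,0.2,0.0,-0.1,-0.1,0.75,0.2,0.0,-0.1,-0.1,0.95,0.2,0.0,-0.1,-0.1,1.1,0.2,0.0,-0.1,-0.1,1.1,0.2,0.0]}}

```text
clock: 13.1
tool_pos: [0.6063, -0.138, 0.1822]
orientation: [180.0, 0.0, -65.3]
force: [-0.5, 0.6, -3.1]
opening: 0.0135
gripper_force: 30.0
```

```bash
python3 -c "
from h import *
st()"
```

```text
{'clock': 13.1, 'tool_pos': [0.606, -0.138, 0.182], 'orientation': [179.978, 0.026, -65.335], 'force': [-0.489, 0.555, -3.087], 'opening': 0.013, 'joint_pos': [5.138, 18.552, -11.738, -0.02, -59.739, 19.538]}
```

Request:
{"method": "drive_effector", "body": {"increments": [0,0,0.2,0,0.0,0,0,0.35,0,0.0,0,0,0.5,0,0.0,0,0,0.5,0,0.0]}}

```text
clock: 13.6
tool_pos: [0.6063, -0.138, 0.1721]
orientation: [180.0, 0.0, -65.3]
force: [-0.6, 2.3, -2.9]
opening: 0.0136
gripper_force: 30.0
```

```bash
python3 -c "
from h import *
st()"
```

```text
{'clock': 13.6, 'tool_pos': [0.606, -0.138, 0.172], 'orientation': [179.977, 0.022, -65.341], 'force': [-0.591, 2.276, -2.93], 'opening': 0.014, 'joint_pos': [5.135, 19.056, -12.439, -0.015, -58.533, 19.532]}
```

Going in with almost no resistance. Continuing to the floor.

Request:
{"method": "drive_effector", "body": {"increments": [0,0,0.15,0,0.0,0,0,0.3,0,0.0,0,0,0.45,0,0.0,0,0,0.55,0,0.0,0,0,0.65,0,0.0,0,0,0.65,0,0.0]}}

```text
clock: 14.35
tool_pos: [0.6079, -0.1391, 0.1613]
orientation: [-179.9, -0.2, -65.3]
force: [0.9, -2.6, 6.2]
opening: 0.0132
gripper_force: 30.0
```

```bash
python3 -c "
from h import *
st()"
```

```text
{'clock': 14.35, 'tool_pos': [0.608, -0.139, 0.161], 'orientation': [-179.866, -0.168, -65.294], 'force': [0.856, -2.626, 6.159], 'opening': 0.013, 'joint_pos': [5.093, 19.646, -13.196, 0.135, -56.976, 19.54]}
```

Seated on the floor (TCP 0.161 as expected). Releasing, sliding out along the long arm, and regripping near 135 mm.

To row units: 0.05 m is 2.5, 0.094 m is 4.7.

Request:
{"method": "drive_effector", "body": {"increments": [0,0,-0.05,0,0.045,0,0,-0.05,0,0.045,0,0,-0.05,0,0.045,0,0,-0.05,0,0.045,2.5,0,-0.05,0,0.045,4.7,0,0.15,0,0.045,4.7,0,0.35,0,0.045,4.7,0,0.35,0,0.045]}}

```text
clock: 15.35
tool_pos: [0.6451, -0.2234, 0.1516]
orientation: [179.9, 0.1, -65.4]
force: [0.1, 0.1, -0.1]
opening: 0.045
gripper_force: 0.0
```

```bash
python3 - <<'E'
from h import *
st()
S=load("side");crop(S,290,110,110,125,5,'pics/g6.png')
E
```

```text
{'clock': 15.35, 'tool_pos': [0.645, -0.223, 0.152], 'orientation': [179.925, 0.06, -65.377], 'force': [0.06, 0.106, -0.083], 'opening': 0.045, 'joint_pos': [-2.798, 25.371, -5.469, -0.021, -59.255, 27.433]}
```

View pics/g6.png

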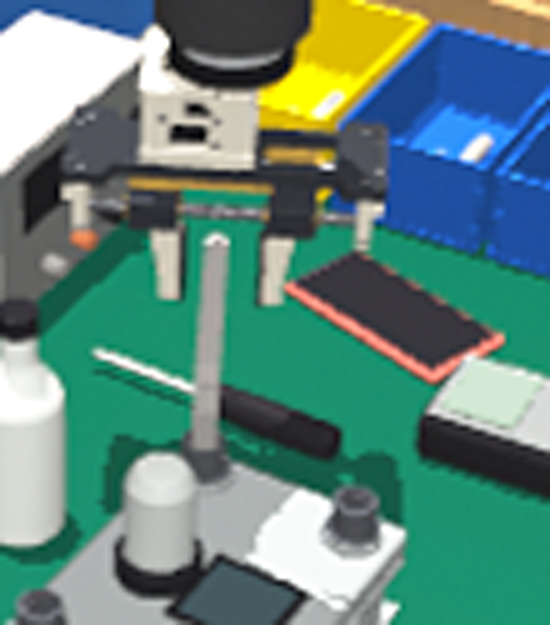

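The key is in the screw at crop (205,450), and the long arm ends between the open fingers at (215,245). Closing.

Request:
{"method": "drive_effector", "body": {"increments": [0,0,0,0,0.0,0,0,0,0,0.0,0,0,0,0,0.0,0,0,0,0,0.0,0,0,0,0,0.0,0,0,0,0,0.0]}}

```text
clock: 16.15
tool_pos: [0.6458, -0.2235, 0.1526]
orientation: [-180.0, -0.0, -65.3]
force: [-0.1, 0.7, 0.4]
opening: 0.0134
gripper_force: 30.0
```

```bash
python3 -c "
from h import *
st()
r=.1336
for a in range(8,89,8):
  p=np.radians(a);print(a,round(r*(np.cos(p)-1),4),round(r*np.sin(p),4))"
```

```text
{'clock': 16.15, 'tool_pos': [0.646, -0.223, 0.153], 'orientation': [-179.987, -0.001, -65.335], 'force': [-0.069, 0.738, 0.379], 'opening': 0.013, 'joint_pos': [-2.789, 25.328, -5.406, -0.006, -59.254, 27.458]}
8 -0.0013 0.0186
16 -0.0052 0.0368
24 -0.0116 0.0543
32 -0.0203 0.0708
40 -0.0313 0.0859
48 -0.0442 0.0993
56 -0.0589 0.1108
64 -0.075 0.1201
72 -0.0923 0.1271
80 -0.1104 0.1316
88 -0.1289 0.1335
```

Request:
{"method": "drive_effector", "body": {"increments": [-0.065,0.93,0,8,0.0,-0.26,1.84,0,16,0.0,-0.58,2.715,0,24,0.0,-1.015,3.54,0,32,0.0,-1.565,4.295,0,40,0.0]}}

```text
clock: 16.77
tool_pos: [0.5581, -0.2316, 0.1545]
orientation: [-179.5, 0.0, -105.5]
force: [9.0, -1.1, 1.0]
opening: 0.0133
gripper_force: 30.5
```

```bash
python3 -c "
from h import *
st()"
```

```text
{'clock': 16.775, 'tool_pos': [0.558, -0.232, 0.155], 'orientation': [-179.506, 0.002, -105.485], 'force': [9.003, -1.097, 0.964], 'opening': 0.013, 'joint_pos': [-3.975, 18.197, -16.376, 0.118, -54.943, -11.578]}
```

Force of 9 N on the lever: the screw is turning. Continuing.

To row units: 0.0605 m is 3.025, 0.0543 m is 2.715.

Request:
{"method": "drive_effector", "body": {"increments": [-0.065,0.93,0,8,0.0,-0.26,1.84,0,16,0.0,-0.58,2.715,0,24,0.0,-0.725,3.025,0,27,0.0]}}

```text
clock: 17.27
tool_pos: [0.5014, -0.2025, 0.1546]
orientation: [-179.7, 0.0, -132.4]
force: [3.4, -9.7, 2.0]
opening: 0.0137
gripper_force: 30.3
```

```bash
python3 -c "
from h import *
st()
r=.1336
for a in (2,4,6,8,10,12,14):
  p=np.radians(a);print(a,round(r*(np.cos(p)-1),4),round(r*np.sin(p),4))"
```

```text
{'clock': 17.275, 'tool_pos': [0.501, -0.202, 0.155], 'orientation': [-179.682, 0.033, -132.406], 'force': [3.358, -9.737, 2.011], 'opening': 0.014, 'joint_pos': [-1.088, 12.731, -24.214, 0.232, -52.795, -41.459]}
2 -0.0001 0.0047
4 -0.0003 0.0093
6 -0.0007 0.014
8 -0.0013 0.0186
10 -0.002 0.0232
12 -0.0029 0.0278
14 -0.004 0.0323
```

To row units: 0.0093 m is 0.465, 0.0047 m is 0.235.

Request:
{"method": "drive_effector", "body": {"increments": [-0.005,0.235,0,2,0.0,-0.015,0.465,0,4,0.0,-0.015,0.465,0,4,0.0]}}

```text
clock: 17.65
tool_pos: [0.4945, -0.1962, 0.1542]
orientation: [-179.8, -0.0, -136.3]
force: [1.6, -10.2, 3.0]
opening: 0.0133
gripper_force: 30.3
```

Request:
{"method": "drive_effector", "body": {"increments": [-0.005,0.235,0,2,0.0,-0.005,0.235,0,2,0.0]}}

```text
clock: 17.9
tool_pos: [0.4911, -0.1928, 0.1541]
orientation: [-179.8, -0.0, -138.3]
force: [0.3, -10.3, 4.2]
opening: 0.0135
gripper_force: 30.3
```

To row units: 0.0047 m is 0.235, -0.0001 m is -0.005.

Request:
{"method": "drive_effector", "body": {"increments": [-0.005,0.235,0,2,0.0,-0.005,0.235,0,2,0.0]}}

```text
clock: 18.15
tool_pos: [0.4878, -0.1893, 0.154]
orientation: [-179.8, -0.0, -140.3]
force: [0.4, -11.6, 3.5]
opening: 0.0136
gripper_force: 30.3
```

Request:
{"method": "drive_effector", "body": {"increments": [-0.005,0.235,0,2,0.0,-0.005,0.235,0,2,0.0]}}

```text
clock: 18.4
tool_pos: [0.4847, -0.1856, 0.1539]
orientation: [-179.8, -0.0, -142.3]
force: [0.1, -10.8, 4.7]
opening: 0.0136
gripper_force: 30.2
```

To row units: 0.0047 m is 0.235, 0.0005 m is 0.025.

Request:
{"method": "drive_effector", "body": {"increments": [0.025,0.235,0,2,0.0,0.025,0.235,0,2,0.0]}}

```text
clock: 18.65
tool_pos: [0.4823, -0.1824, 0.1543]
orientation: [-179.7, 0.0, -144.3]
force: [1.8, -11.8, 3.7]
opening: 0.0133
gripper_force: 30.3
```

Request:
{"method": "drive_effector", "body": {"increments": [0.025,0.235,0,2,0.0,0.025,0.235,0,2,0.0]}}

```text
clock: 18.9
tool_pos: [0.4801, -0.1793, 0.1547]
orientation: [-179.6, 0.1, -146.2]
force: [4.3, -15.2, 2.1]
opening: 0.0135
gripper_force: 30.5
```

To row units: 0.0047 m is 0.235, 0.0005 m is 0.025.

Request:
{"method": "drive_effector", "body": {"increments": [0.025,0.235,0,1,0.0,0.025,0.235,0,1,0.0]}}

```text
clock: 19.15
tool_pos: [0.4782, -0.1761, 0.1552]
orientation: [-179.5, 0.2, -147.2]
force: [6.7, -18.6, 2.4]
opening: 0.0135
gripper_force: 30.2
```

Request:
{"method": "drive_effector", "body": {"increments": [0.015,0.235,0,1,0.0,0.015,0.235,0,1,0.0]}}

```text
clock: 19.4
tool_pos: [0.4762, -0.1728, 0.1556]
orientation: [-179.4, 0.2, -148.2]
force: [7.5, -21.7, 3.0]
opening: 0.0134
gripper_force: 30.1
```

Tangential force is now about 22 N, twice the running torque, after about 82°. Checking the actual key bearing.

```bash
python3 - <<'E'
from h import *
S=load("side");Q=cloud(S);np.savez('s7.npz',**S)
crop(S,290,130,130,130,4,'pics/g7.png')
X=Q[(Q[...,2]>.135)&(Q[...,2]<.175)&(Q[...,0]>.48)&(Q[...,0]<.6)&(Q[...,1]<-.09)&(Q[...,1]>-.2)]
for x in np.arange(.48,.6,.01):
    m=abs(X[:,0]-x)<.005
    if m.sum()>3:print(round(x,3),m.sum(),np.round(np.median(X[m],0),4))
E
```

```text
0.49 7 [ 0.4931 -0.1536  0.1518]
0.5 20 [ 0.4998 -0.1504  0.1543]
0.51 22 [ 0.5104 -0.1449  0.1552]
0.52 21 [ 0.5202 -0.1366  0.1545]
0.53 20 [ 0.5301 -0.1309  0.1556]
0.54 20 [ 0.5409 -0.124   0.1566]
0.55 22 [ 0.5507 -0.1173  0.1576]
0.56 20 [ 0.5609 -0.1093  0.1571]
0.57 22 [ 0.5699 -0.1029  0.1568]
0.58 30 [ 0.5788 -0.0955  0.1491]
0.59 9 [ 0.5867 -0.0954  0.1411]
```

View pics/g7.png

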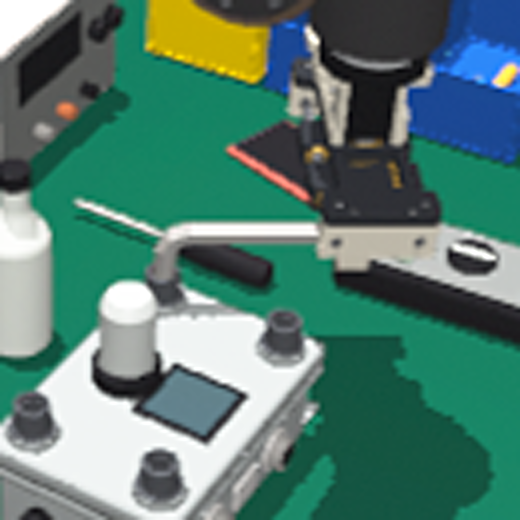

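The long arm runs from the screw at (165,250) to the fingers at (325,235). Its bearing is about −145.5° while the tool's is −148.2°, so it lags the tool. I'll push a little more and check that the key stays put.

To row units: 0.0047 m is 0.235, 0.0003 m is 0.015.

Request:
{"method": "drive_effector", "body": {"increments": [0.015,0.235,0,0,0.0,0.015,0.235,0,0,0.0]}}

```text
clock: 19.7
tool_pos: [0.4742, -0.1694, 0.1561]
orientation: [-179.4, 0.3, -148.2]
force: [10.0, -26.4, 3.1]
opening: 0.0133
gripper_force: 29.9
```

Request:
{"method": "drive_effector", "body": {"increments": [0.015,0.235,0,0,0.0,0.015,0.235,0,0,0.0,0.015,0.235,0,0,0.0]}}

```text
clock: 20.08
tool_pos: [0.4638, -0.1635, 0.1524]
orientation: [180.0, -0.3, -148.4]
force: [-6.9, -8.8, 2.5]
opening: 0.0134
gripper_force: 30.1
```

```bash
cat > b.py <<'E'
from h import *
S=load("side")
for s in (dict(np.load('s7.npz')),S):
    Q=cloud(s);X=Q[(Q[...,2]>.145)&(Q[...,2]<.175)&(Q[...,0]>.505)&(Q[...,0]<.572)&(Q[...,1]<-.09)&(Q[...,1]>-.2)]
    vx,vy,_,_=cv2.fitLine(X[:,:2].astype(np.float32),cv2.DIST_HUBER,0,.01,.01).ravel();print(len(X),np.degrees(np.arctan2(vy,vx)))
E
python3 b.py
```

```text
141 35.587185
146 30.759394
```

```bash
python3 - <<'E'
from h import *
S=load("side");np.savez('s8.npz',**S)
crop(S,290,130,130,130,4,'pics/g8.png')
for s in (dict(np.load('s7.npz')),S):
    Q=cloud(s);X=Q[(Q[...,2]>.122)&(Q[...,2]<.175)&(Q[...,0]>.48)&(Q[...,0]<.61)&(Q[...,1]<-.08)&(Q[...,1]>-.2)]
    for x in np.arange(.49,.61,.01):
        m=abs(X[:,0]-x)<.005
        if m.sum()>3:print(round(x,3),m.sum(),np.round(np.median(X[m],0),4),X[m][:,2].max().round(4))
    print()
E
```

```text
0.49 7 [ 0.4931 -0.1536  0.1518] 0.1574
0.5 20 [ 0.4998 -0.1504  0.1543] 0.1584
0.51 22 [ 0.5104 -0.1449  0.1552] 0.1586
0.52 21 [ 0.5202 -0.1366  0.1545] 0.1623
0.53 20 [ 0.5301 -0.1309  0.1556] 0.1603
0.54 20 [ 0.5409 -0.124   0.1566] 0.1615
0.55 22 [ 0.5507 -0.1173  0.1576] 0.1615
0.56 20 [ 0.5609 -0.1093  0.1571] 0.1644
0.57 22 [ 0.5699 -0.1029  0.1568] 0.1615
0.58 43 [ 0.5794 -0.0953  0.1437] 0.1604
0.59 16 [ 0.5871 -0.0949  0.1374] 0.1552

0.49 21 [ 0.4899 -0.1413  0.156 ] 0.1607
0.5 22 [ 0.4994 -0.1364  0.1588] 0.164
0.51 23 [ 0.5109 -0.1295  0.1603] 0.1657
0.52 18 [ 0.5199 -0.1265  0.1638] 0.1682
0.53 24 [ 0.5295 -0.1211  0.1659] 0.1719
0.54 21 [ 0.5392 -0.1123  0.1688] 0.1724
0.55 22 [ 0.5499 -0.1081  0.1701] 0.175
0.56 17 [ 0.5606 -0.1021  0.1722] 0.175
0.57 31 [ 0.5717 -0.0965  0.1627] 0.1742
0.58 37 [ 0.5793 -0.0945  0.1429] 0.1687
0.59 11 [ 0.5868 -0.0964  0.1312] 0.1487
```

View pics/g8.png

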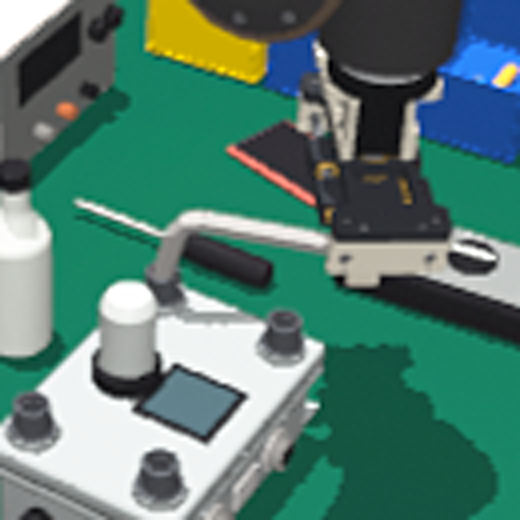

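The bend has risen about 15 mm, so the key cammed out part-way once the screw was hard against its stop. Force had built steadily from ~11 N at about 1.33 rad of key turn (1.2 plus play) to 28 N. I'll ease the load, release, and regrip near the bend.

Request:
{"method": "drive_effector", "body": {"increments": [0.1,-0.2,0,0,0.0,0.15,-0.4,0,0,0.0]}}

```text
clock: 20.42
tool_pos: [0.4673, -0.1705, 0.1524]
orientation: [180.0, -0.1, -148.3]
force: [-3.2, -0.3, 1.6]
opening: 0.0134
gripper_force: 30.1
```

Request:
{"method": "drive_effector", "body": {"increments": [0,0,0,0,0.045,0,0,0,0,0.045,0,0,0,0,0.045,0,0,0,0,0.045,0,0,0,0,0.045]}}

```text
clock: 21.05
tool_pos: [0.4683, -0.1699, 0.1526]
orientation: [-180.0, 0.0, -148.3]
force: [0.4, 0.1, 0.3]
opening: 0.0449
gripper_force: 0.0
```

```bash
cat > c.py <<'E'
from h import *
st();S=load("side");np.savez('s9.npz',**S)
Q=cloud(S);X=Q[(Q[...,2]>.122)&(Q[...,2]<.185)&(Q[...,0]>.45)&(Q[...,0]<.61)&(Q[...,1]<-.08)&(Q[...,1]>-.2)]
for x in np.arange(.45,.61,.01):
    m=abs(X[:,0]-x)<.005
    if m.sum()>3:print(round(x,3),m.sum(),np.round(np.median(X[m],0),4),X[m][:,2].max().round(4))
E
python3 c.py
```

```text
{'clock': 21.05, 'tool_pos': [0.468, -0.17, 0.153], 'orientation': [-179.996, 0.012, -148.324], 'force': [0.375, 0.089, 0.265], 'opening': 0.045, 'joint_pos': [2.696, 9.158, -29.104, -0.003, -51.724, -61.019]}
0.45 13 [ 0.4527 -0.1352  0.1413] 0.1513
0.46 6 [ 0.4571 -0.1344  0.1397] 0.146
0.48 5 [ 0.478  -0.1942  0.1825] 0.1841
0.52 20 [ 0.5199 -0.1018  0.1293] 0.137
0.53 22 [ 0.5302 -0.0968  0.134 ] 0.1382
0.54 16 [ 0.5407 -0.0957  0.1346] 0.1374
0.55 16 [ 0.5506 -0.0951  0.1332] 0.1365
0.56 15 [ 0.5595 -0.0972  0.1312] 0.1358
0.57 17 [ 0.5704 -0.0964  0.1297] 0.1341
0.58 13 [ 0.5799 -0.0973  0.1274] 0.1345
```

```bash
python3 - <<'E'
from h import *
S=dict(np.load('s9.npz'));T=load("top");np.savez('t9.npz',**T)
a=cv2.resize(T["frame"][130:260,260:390],None,fx=3,fy=3,interpolation=cv2.INTER_CUBIC)
b=cv2.resize(S["frame"][150:280,275:405],None,fx=3,fy=3,interpolation=cv2.INTER_CUBIC)
cv2.imwrite('pics/g9.png',np.hstack([a,b])[:,:,::-1])
E
```

```text
(no output)
```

View pics/g9.png

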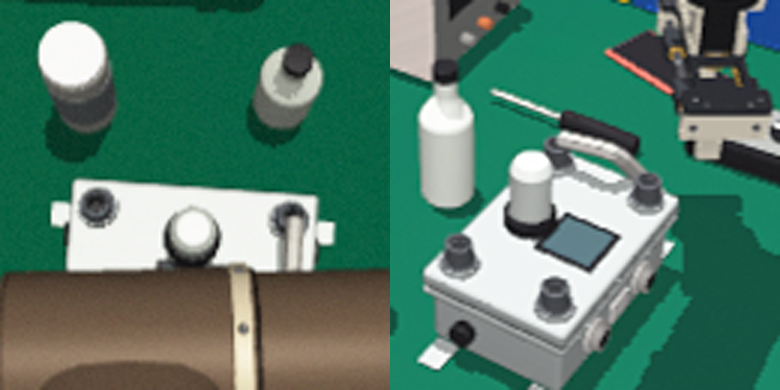

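That crop shows the key toppled off: it lies from the loose screw's head at about (557,150) over to a bend at (635,165), near the neighbouring screw. I have also gone over the 10-picture viewing limit, with 12 viewed, so I'll use numbers only from here. Clearing the arm upward to locate the key.

The rows are not in the units I measure in: shifts go in units of 20 mm. I convert before sending: 0.22 m is 11, 0.2 m is 10.

Request:
{"method": "drive_effector", "body": {"increments": [0,0,-3,0,0.045,0,0,-6,0,0.06,2.5,0,-8,0,0.06,3,5,-8.5,0,0.06,3,8,-8.5,0,0.06,3,10,-8.5,0,0.06,3,11,-8.5,0,0.06,3,11,-8.5,0,0.06]}}

```text
clock: 22.15
tool_pos: [0.3008, -0.0127, 0.3231]
orientation: [180.0, 0.2, -148.0]
force: [0.6, -0.1, -0.1]
opening: 0.0601
gripper_force: 0.0
```

```bash
cat > d.py <<'E'
from h import *
st()
for n in("side","top"):
    S=load(n);np.savez('d_%s.npz'%n,**S);Q=cloud(S);im=S["frame"].astype(int)
    sat=im.max(-1)-im.min(-1)
    k=(sat<40)&(Q[...,0]>.36)&(Q[...,0]<.68)&(Q[...,1]<-.06)&(Q[...,1]>-.33)&(Q[...,2]>.006)&(Q[...,2]<.2)
    out=k&~((Q[...,2]<.093)&(Q[...,1]>-.128)&(Q[...,0]>.45))&(Q[...,2]<.2)
    print(n,out.sum())
    # table: per x bin, y range clusters
    X=Q[out]
    for x in np.arange(.36,.68,.012):
        m=abs(X[:,0]-x)<.006
        if m.sum()>2:
            Y=X[m];o=np.argsort(Y[:,1]);Y=Y[o];cuts=np.split(Y,np.where(np.diff(Y[:,1])>.008)[0]+1)
            print(round(x,3),[(len(c),*np.round([c[:,1].min(),c[:,1].max(),np.median(c[:,2]),c[:,2].max()],3).tolist()) for c in cuts if len(c)>2])
E
python3 d.py
```

```text
{'clock': 22.15, 'tool_pos': [0.301, -0.013, 0.323], 'orientation': [179.967, 0.194, -147.977], 'force': [0.623, -0.059, -0.053], 'opening': 0.06, 'joint_pos': [37.137, -22.027, -31.999, -0.015, -79.832, -95.111]}
side 1335
0.36 [(25, -0.31, -0.289, 0.029, 0.043)]
0.372 [(58, -0.33, -0.287, 0.034, 0.043)]
0.384 [(54, -0.33, -0.289, 0.032, 0.041)]
0.396 [(57, -0.326, -0.288, 0.032, 0.04)]
0.408 [(64, -0.33, -0.288, 0.033, 0.048)]
0.42 [(60, -0.328, -0.286, 0.034, 0.05)]
0.432 [(62, -0.33, -0.286, 0.034, 0.045)]
0.444 [(54, -0.327, -0.287, 0.034, 0.046)]
0.456 [(59, -0.328, -0.286, 0.032, 0.039)]
0.468 [(52, -0.326, -0.285, 0.033, 0.042), (14, -0.103, -0.082, 0.097, 0.115)]
0.48 [(56, -0.33, -0.284, 0.035, 0.041), (58, -0.107, -0.076, 0.106, 0.12)]
0.492 [(53, -0.329, -0.284, 0.034, 0.046), (51, -0.107, -0.069, 0.109, 0.119)]
0.504 [(53, -0.329, -0.281, 0.034, 0.041), (3, -0.125, -0.12, 0.101, 0.104), (8, -0.098, -0.085, 0.097, 0.098)]
0.516 [(5
[... 1799 characters left out ...]
 -0.087, 0.136, 0.139)]
0.552 [(35, -0.109, -0.094, 0.133, 0.138)]
0.564 [(5, -0.133, -0.132, 0.045, 0.045), (24, -0.11, -0.094, 0.134, 0.138)]
0.576 [(42, -0.268, -0.246, 0.021, 0.027), (3, -0.133, -0.132, 0.043, 0.046), (48, -0.115, -0.086, 0.127, 0.137)]
0.588 [(39, -0.271, -0.247, 0.023, 0.03), (4, -0.148, -0.136, 0.007, 0.008), (53, -0.123, -0.086, 0.113, 0.131)]
0.6 [(39, -0.271, -0.247, 0.022, 0.027), (43, -0.123, -0.083, 0.099, 0.119)]
0.612 [(41, -0.272, -0.247, 0.023, 0.029)]
0.624 [(38, -0.271, -0.248, 0.024, 0.03)]
0.636 [(38, -0.271, -0.248, 0.021, 0.028)]
0.648 [(34, -0.271, -0.25, 0.021, 0.029)]
0.66 [(30, -0.272, -0.251, 0.022, 0.028)]
0.672 [(8, -0.264, -0.26, 0.014, 0.018)]
```

The key is located: short arm from the loose screw's head (x≈0.59) to the bend at about (0.523,−0.10,0.13), and the long arm slopes down the −y side to the bench near (0.49,−0.20). I'll grasp the short arm at x≈0.552, closing along y.

```bash
python3 -c "
from h import *
go(.552,-.1,.22,-179.9)"
```

```text
shift [-0.1674 -0.2049  0.1029] turn 31.7 dist 0.284
```

To row units: -0.2049 m is -10.245, -0.1674 m is -8.37.

Request:
{"method": "drive_effector", "body": {"increments": [-8.37,-10.245,3,31.7,0.05,-8.37,-10.245,3,31.7,0.05,-8.37,-10.245,3,31.7,0.05,-8.37,-10.245,3,31.7,0.05,-8.37,-10.245,5,31.7,0.05,-8.37,-10.245,5,31.7,0.05,-8.37,-10.245,5,31.7,0.05]}}

```text
clock: 23.12
tool_pos: [0.5517, -0.1024, 0.2226]
orientation: [-180.0, -0.1, 179.9]
force: [0.4, -0.0, 0.7]
opening: 0.0497
gripper_force: 0.0
```

```bash
python3 -c "
from h import *
go(.552,-.1,.134,-179.9);st()"
```

```text
shift [-0.0003  0.0024  0.0886] turn -0.2 dist 0.089
{'clock': 23.125, 'tool_pos': [0.552, -0.102, 0.223], 'orientation': [-179.957, -0.057, 179.853], 'force': [0.37, -0.028, 0.693], 'opening': 0.05, 'joint_pos': [9.49, 11.13, -16.302, 0.037, -62.632, -99.653]}
```

To row units: 0.088 m is 4.4, 0.075 m is 3.75.

Request:
{"method": "drive_effector", "body": {"increments": [0,0.1,2,0,0.05,0,0.1,3.75,0,0.05,0,0.1,4.4,0,0.05,0,0.1,4.4,0,0.05]}}

```text
clock: 23.62
tool_pos: [0.5519, -0.0989, 0.1356]
orientation: [-180.0, 0.1, 180.0]
force: [-0.3, -0.6, -0.3]
opening: 0.05
gripper_force: 0.0
```

Request:
{"method": "drive_effector", "body": {"increments": [0,0,0,0,0,0,0,0,0,0,0,0,0,0,0,0,0,0,0,0,0,0,0,0,0,0,0,0,0,0,0,0,0,0,0]}}

```text
clock: 24.5
tool_pos: [0.5517, -0.0989, 0.1345]
orientation: [-180.0, -0.0, 180.0]
force: [-0.7, -0.1, 0.5]
opening: 0.014
gripper_force: 29.9
```

To row units: -0.17 m is -8.5, -0.2 m is -10.

Request:
{"method": "drive_effector", "body": {"increments": [0,0,-0.5,0,0,0,0,-1.5,0,0,0,0,-3.5,0,0,0,0,-6,0,0,0,0,-8.5,0,0,0,0,-10,0,0,0,0,-10,0,0]}}

```text
clock: 25.38
tool_pos: [0.5525, -0.0987, 0.3377]
orientation: [180.0, 0.3, 180.0]
force: [0.0, 0.6, -4.0]
opening: 0.0142
gripper_force: 29.9
```

```bash
cat > e.py <<'E'
from h import *
from plant import ctrl
st();o=ctrl.get_obs();p=np.array(o["tool_pos"])
for n in("side","top"):
    S=load(n);Q=cloud(S);im=S["frame"].astype(int);sat=im.max(-1)-im.min(-1)
    d=Q-p
    k=(sat<40)&(np.hypot(d[...,0],d[...,1])<.19)&(d[...,2]<-.01)&(Q[...,2]>.18 if p[2]>.3 else Q[...,2]>.05)
    X=Q[k]
    print(n,len(X),X.min(0).round(3) if len(X) else'')
    for z in np.arange(X[:,2].min(),X[:,2].max(),.01):
        m=abs(X[:,2]-z)<.005
        if m.sum()>2:print(round(z,3),m.sum(),np.round(np.median(X[m],0),3),X[m][:,:2].min(0).round(3),X[m][:,:2].max(0).round(3))
E
python3 e.py
```

```text
{'clock': 25.375, 'tool_pos': [0.553, -0.099, 0.338], 'orientation': [179.964, 0.304, 179.975], 'force': [0.028, 0.551, -3.974], 'opening': 0.014, 'joint_pos': [9.86, 7.071, -6.035, 0.018, -76.588, -99.889]}
side 207 [ 0.5   -0.191  0.196]
0.206 11 [ 0.504 -0.181  0.209] [ 0.5   -0.189] [ 0.51  -0.179]
0.216 10 [ 0.505 -0.181  0.216] [ 0.5   -0.189] [ 0.513 -0.172]
0.226 13 [ 0.504 -0.172  0.227] [ 0.501 -0.18 ] [ 0.514 -0.163]
0.236 11 [ 0.506 -0.164  0.238] [ 0.504 -0.173] [ 0.514 -0.159]
0.246 12 [ 0.508 -0.156  0.248] [ 0.503 -0.162] [ 0.517 -0.15 ]
0.256 11 [ 0.508 -0.15   0.257] [ 0.505 -0.157] [ 0.515 -0.143]
0.266 13 [ 0.509 -0.141  0.265] [ 0.507 -0.152] [ 0.518 -0.136]
0.276 14 [ 0.512 -0.135  0.276] [ 0.506 -0.146] [ 0.52  -0.131]
0.286 13 [ 0.513 -0.129  0.287] [ 0.508 -0.14 ] [ 0.52  -0.122]
0.296 14 [ 0.514 -0.121  0.295] [ 0.511 -0.133] [ 0.522 -0.118]
0.306 15 [ 0.515 -0.114  0.306] [ 0.512 -0.124] [ 0.523 -0.107]
0.316 33 [ 0.5
[... 275 characters left out ...]
25 15 [ 0.506 -0.185  0.224] [ 0.502 -0.19 ] [ 0.512 -0.18 ]
0.235 17 [ 0.508 -0.177  0.232] [ 0.502 -0.183] [ 0.517 -0.171]
0.245 20 [ 0.508 -0.169  0.245] [ 0.503 -0.175] [ 0.516 -0.162]
0.255 12 [ 0.509 -0.163  0.255] [ 0.506 -0.166] [ 0.516 -0.156]
0.265 22 [ 0.511 -0.156  0.265] [ 0.506 -0.162] [ 0.521 -0.148]
0.275 18 [ 0.514 -0.148  0.276] [ 0.509 -0.153] [ 0.52  -0.142]
0.285 19 [ 0.513 -0.14   0.287] [ 0.511 -0.145] [ 0.52  -0.133]
0.295 11 [ 0.516 -0.132  0.295] [ 0.512 -0.137] [ 0.519 -0.128]
0.305 10 [ 0.515 -0.125  0.305] [ 0.513 -0.129] [ 0.518 -0.12 ]
0.315 13 [ 0.517 -0.117  0.316] [ 0.515 -0.124] [ 0.521 -0.104]
0.325 13 [ 0.518 -0.109  0.324] [ 0.516 -0.115] [ 0.522 -0.099]
```

The key is held firmly by the short arm, with the long arm sloping 130 mm down and 90 mm out. Carrying it to the tray with the long arm along the tray's long axis.

```bash
python3 -c "
from h import *
go(.4026,.3474,.345,-78.3)"
```

```text
shift [ 0.1489  0.4459 -0.0109] turn -101.7 dist 0.47
```

Request:
{"method": "drive_effector", "body": {"increments": [1,3,-0.5,-8,0,7.45,22.3,-0.5,-101.7,0,7.45,22.3,-0.5,-101.7,0,7.45,22.3,-0.5,-101.7,0,7.45,22.3,-0.5,-101.7,0,7.45,22.3,-0.5,-101.7,0,7.45,22.3,-0.5,-101.7,0,7.45,22.3,-0.5,-101.7,0], "quiet": true}}

```text
ok
```

Request:
{"method": "drive_effector", "body": {"increments": [0,0,0,-25,0,0,0,0,-25,0,0,0,0,-25,0]}}

```text
clock: 26.85
tool_pos: [0.4022, 0.347, 0.3426]
orientation: [179.8, -0.1, -71.6]
force: [0.4, -0.1, -2.2]
opening: 0.0141
gripper_force: 30.0
```

```bash
python3 -c "
from h import *
go(.4026,.3474,.16,-78.3)"
```

```text
shift [-0.0003 -0.0005  0.1826] turn 6.7 dist 0.183
```

To row units: 0.175 m is 8.75, 0.15 m is 7.5.

Request:
{"method": "drive_effector", "body": {"increments": [0,0,2.5,6.7,0,0,0,5,6.7,0,0,0,7.5,6.7,0,0,0,8.75,6.7,0,0,0,8.75,6.7,0]}}

```text
clock: 27.48
tool_pos: [0.4016, 0.3453, 0.1664]
orientation: [179.7, -0.3, -78.6]
force: [-0.2, -0.2, -1.2]
opening: 0.0138
gripper_force: 30.0
```

```bash
python3 - <<'E'
from h import *
from plant import ctrl
p=np.array(ctrl.get_obs()["tool_pos"])
e1=np.array([.979,.203]);e2=np.array([-.203,.979]);C=np.array([.4016,.3421])
for n in("side","top"):
    S=load(n);Q=cloud(S);im=S["frame"].astype(int);sat=im.max(-1)-im.min(-1)
    k=(sat<45)&(np.hypot(*(Q-p)[...,:2].transpose(2,0,1))<.2)&(Q[...,2]<p[2]-.02)&(Q[...,2]>.012)
    X=Q[k];
    for z in np.arange(.015,.15,.015):
        m=abs(X[:,2]-z)<.006
        if m.sum()>2:
            q=np.median(X[m],0);print(n,round(z,3),m.sum(),'e1',round((q[:2]-C)@e1,3),'e2',round((q[:2]-C)@e2,3))
E
```

```text
side 0.03 6 e1 0.055 e2 -0.067
side 0.045 22 e1 0.09 e2 -0.038
side 0.06 21 e1 0.079 e2 -0.036
side 0.075 25 e1 0.067 e2 -0.033
side 0.09 22 e1 0.056 e2 -0.031
side 0.105 13 e1 0.043 e2 -0.027
side 0.15 3 e1 -0.01 e2 0.013
top 0.015 25 e1 -0.07 e2 0.163
top 0.03 33 e1 -0.074 e2 0.164
top 0.045 46 e1 -0.065 e2 0.162
top 0.06 41 e1 -0.062 e2 0.161
top 0.075 18 e1 0.071 e2 -0.043
top 0.09 16 e1 0.06 e2 -0.04
top 0.105 20 e1 0.05 e2 -0.037
top 0.12 19 e1 0.037 e2 -0.036
top 0.135 24 e1 0.028 e2 -0.034
top 0.15 6 e1 0.022 e2 -0.032
```

The long tip is inside the tray at about (e1 +0.10, e2 −0.04), 20 mm above the floor. I'll set it down and roll the key flat.

To row units: 0.019 m is 0.95, 0.047 m is 2.35.

Request:
{"method": "drive_effector", "body": {"increments": [0,0,0.6,0,0,0,0,0.9,0,0,0,0.4,1.35,0,0,0,0.95,1.8,0,0,0,1.45,2.35,0,0,0,1.45,2.35,0,0]}}

```text
clock: 28.32
tool_pos: [0.3735, 0.341, 0.1219]
orientation: [180.0, -0.1, -78.5]
force: [0.3, 0.8, -0.1]
opening: 0.0138
gripper_force: 30.0
```

Request:
{"method": "drive_effector", "body": {"increments": [0,0.45,0.6,0,0,0,0.8,1.15,0,0,0,1.15,1.8,0,0,0,1.15,1.8,0,0]}}

```text
clock: 28.82
tool_pos: [0.3512, 0.336, 0.0853]
orientation: [179.9, -0.1, -78.5]
force: [-0.7, 0.0, -0.2]
opening: 0.0133
gripper_force: 30.0
```

To row units: 0.044 m is 2.2, 0.036 m is 1.8.

Request:
{"method": "drive_effector", "body": {"increments": [0,0.3,0.6,0,0,0,0.5,1.2,0,0,0,0.65,1.8,0,0,0,0.75,2.2,0,0,0,0.75,2.2,0,0]}}

```text
clock: 29.45
tool_pos: [0.337, 0.3334, 0.0417]
orientation: [179.9, -0.1, -78.5]
force: [-1.4, -0.7, 1.1]
opening: 0.0139
gripper_force: 30.0
```

To row units: -0.04 m is -2, -0.22 m is -11.

Request:
{"method": "drive_effector", "body": {"increments": [0,0,0,0,0.036,0,0,0,0,0.036,0,0,0,0,0.036,0,0,0,0,0.036,0,0,-2,0,0.036,0,0,-5,0,0.036,0,0,-8,0,0.036,0,0,-11,0,0.036]}}

```text
clock: 30.45
tool_pos: [0.3371, 0.3335, 0.2649]
orientation: [-180.0, 0.0, -78.5]
force: [0.9, 2.0, -0.5]
opening: 0.0361
gripper_force: 0.0
```

Request:
{"method": "drive_effector", "body": {"increments": [0,-5,-2.5,0,0.036,5,-5,-2.5,0,0.036,10,-5,-2.5,0,0.036,12.5,-5,-2.5,0,0.036,15,-5,-2.5,0,0.036,15,-5,-2.5,0,0.036]}}

```text
clock: 31.2
tool_pos: [0.495, 0.0577, 0.3129]
orientation: [-180.0, 0.0, -78.5]
force: [0.4, 0.8, 1.1]
opening: 0.036
gripper_force: 0.0
```

```bash
python3 - <<'E'
from h import *
st()
e1=np.array([.979,.203]);e2=np.array([-.203,.979]);C=np.array([.4016,.3421])
for n in("side","top"):
    S=load(n);np.savez('f_%s.npz'%n,**S);Q=cloud(S);im=S["frame"].astype(int)
    a=(Q[...,:2]-C)@e1;b=(Q[...,:2]-C)@e2
    grey=(im.max(-1)-im.min(-1)<45)&(abs(a)<.16)&(abs(b)<.11)&(Q[...,2]<.3)
    X=np.c_[a[grey],b[grey],Q[grey][:,2]];print(n,len(X),X.min(0).round(3),X.max(0).round(3),np.median(X,0).round(3))
    # anything else changed since the start?
    S0=dict(np.load(n+'0.npz'));Q0=cloud(S0)
    d=(abs(S0["frame"].astype(int)-im).max(-1)>60).astype(np.uint8)
    N,L,stt,cen=cv2.connectedComponentsWithStats(cv2.morphologyEx(d,cv2.MORPH_OPEN,np.ones((2,2))))
    for i in range(1,N):
        if stt[i,4]>12:print(stt[i],Q[L==i].mean(0).round(3) if False else np.nanmedian(Q[L==i],0).round(3))
E
```

```text
{'clock': 31.2, 'tool_pos': [0.495, 0.058, 0.313], 'orientation': [-179.963, 0.012, -78.532], 'force': [0.41, 0.791, 1.123], 'opening': 0.036, 'joint_pos': [29.287, 1.521, -15.312, -0.0, -73.128, -17.819]}
side 619 [-0.075 -0.052  0.003] [0.097 0.042 0.022] [-0.022 -0.025  0.017]
[  311     0   172   195 12587] [0.369 0.212 0.682]
[ 456    0   60   28 1104] [0.234 0.17  0.76 ]
[544   0   9  13 107] [0.164 0.145 0.771]
[ 567    6   73   47 2353] [0.095 0.11  0.747]
[550  17   5  30  88] [0.148 0.144 0.738]
[511  18  31  40 931] [0.177 0.161 0.732]
[535  59  12  24 221] [ 0.203 -1.525  0.086]
[  459    69    90   254 11752] [ 0.16  -0.496 -0.001]
[527  84  18  67 625] [ 0.159 -1.527 -0.155]
[  534    93   106   284 11015] [-0.027  0.157  0.457]
[294 157   6  11  39] [0.566 0.112 0.375]
[335 168   8   3  18] [0.47
[... 1603 characters left out ...]
25 0.711]
[113 281   9   9  61] [0.415 0.206 0.713]
[ 45 284  10  11  41] [0.408 0.287 0.696]
[123 285   5   3  13] [0.415 0.198 0.713]
[ 44 299   9   8  62] [0.395 0.279 0.708]
[ 61 299   9   9  61] [0.395 0.259 0.711]
[ 78 299   8   9  57] [0.396 0.241 0.713]
[ 95 300   8   8  58] [0.396 0.223 0.713]
[111 300   9   9  64] [0.396 0.206 0.712]
[104 302   6   5  20] [0.396 0.216 0.713]
[ 46 311  80   6 274] [0.385 0.237 0.712]
[178 321  40  79 896] [0.327 0.119 0.696]
[ 590  354   50   46 1388] [-0.098 -1.386 -0.749]
[ 274  374   87   26 1037] [0.091 0.022 0.011]
[314 377  17   6  38] [ 0.115 -0.028 -0.   ]
[583 378   6  12  48] [ 0.123 -0.746 -0.   ]
[191 383   6  13  35] [0.318 0.115 0.727]
```

The key lies flat inside the tray (it spans −75…+97 mm by −52…+42 mm about the centre, up to 22 mm high). Nothing else has changed in either view. The lever moment reached about 3.7 N m, and only the stop could have carried that. Handing in.

```bash
python3 -c "
from plant import ctrl
print(ctrl.close_job())"
```

```text
the job is handed in; nothing more can be done
None
```

I turned the screw clockwise with the seated short arm until it came up hard (about 3.7 N m against 1.4 N m running), laid the key in the blue tray and handed the job in at about 31 s. The stop is inferred from that force, because I couldn't see the screw's angle; the key climbed out of the socket under that last push and toppled onto the box when I let go, so I picked it up from there, neither camera showed anything else moved, and I viewed 12 pictures, over the limit of 10.

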